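Turn home the recessed engine plug with the blade key

ROBOT

A 6-joint arm with a two-finger parallel gripper is mounted at the origin on the work surface. World frame = base frame: x ahead of the robot, y to its left, z up, the work surface at z = 0. Lengths are in m, angles in rad, forces in N, time in s.
With the tool pointing down it reaches from about 0.375 to 0.9 m from the base axis. Payload 3.1 kg.
Tool frame: the origin (TCP) lies midway between the tips of the shut fingers; the grasp point (between the pads) lies 19 mm behind it (bot.hold_point_z is the distance from the TCP to the grasp point, in m); z points along the fingers, y is the line along which they close (so a half turn about z gives the same grasp; the last joint's range is limited). The gripper opens to 87 mm and grips with 3 to 60 N. Pads are 19 mm wide; open, the fingers measure 117 mm over their backs; the gripper's body (75 mm by 190 mm) begins 51 mm behind the grasp point.
Start: joints at [1.089, 0.527, 1.433, -0, 1.181, -0.178], TCP at [0.187, 0.596, 0.223] pointing down, gripper open.
Joint ranges: [-3.08, 3.08], [-0.75, 2.2], [0.22, 2.44], [-1.43, 4.57], [0, 2.65], [-2.85, 2.85]. Speed limits (rad/s): [2.79, 2.79, 3.14, 3.14, 3.14, 3.14].

INTERFACE

Orientations are given as a rotation vector (axis times angle).
In Python, from workcell import bot gives the robot as it stands.
- The arm moves only by the shell command python3 -m creep 'ROWS' [FORCE]. ROWS is JSON, a list of rows, each a list of 7 numbers: the opening, from -1 (shut) to 1 (fully open), then the shift along the tool's x, y, z each as a share of 0.25 m, from -1 to 1, then the turn, a rotation vector about the tool's x, y, z each as a share of 180 degrees, from -1 to 1. In form: [[jaw, x, y, z, rx, ry, rz], ...]. A call has 1 to 8 rows; each row is the pose to reach, as a shift and turn from the pose commanded when the call began, along the tool's axes at that moment, turning the shorter way round; what a row does not reach only later rows make up. A row lasts 1/10 s, in which the tool goes at most 50 mm and 8.59 degrees, less where a joint would pass 70% of its speed; a pose out of reach is approached as far as the arm can. A call with a number of a shift or a turn outside -1 to 1 is refused whole. A call with a gripper value outside its range is refused whole. The fingers move at their own pace and stop on an object; FORCE is the grip in N (left out, the last holds). Time passes only in rows, so rows that repeat a pose let the fingers close. It gives the time, the measured TCP pose, the force, the opening and the grip force at its end, in the units of the state.
- bot.get_state(): the state, without advancing time (a new reading comes with each control period).
- bot.capture(name): name is "scene" or "top" or "wrist"; returns the picture (420x560x3 uint8, red, green, blue); there is no depth.
- bot.camera_info(name): a dict with "fx", "fy", "cx", "cy" (pixels), "T" (4x4, takes a point from camera to world coordinates); the wrist camera has in their place "T_tool_cam" (4x4, takes a point from camera to tool coordinates, whose origin is the TCP and whose axes are the flange's). Camera axes: x right, y up, looking along -z (the intrinsics and any distortion apply to the point x, -y, -z); pixel columns grow to the right and rows downward; lengths in m; the calibration is good to about 2 mm. A picture is of the moment at which its call begins: read the wrist's pose just before it. camera_info takes no time and is no camera call.
- bot.close_job(): hands the job in; it is judged then, once.
The state is a dict: "t": time; "joint_positions": joint angles; "qvel": joint speeds; "joint_efforts": joint torques, N m; "position": TCP position; "tool_rot": TCP orientation; "wrist_force": force on the tool from outside, world axes, zero at the start; "wrist_torque": the same for the moment, N m; "width": finger opening in m; "grip_force": force on a finger pad.
Only numpy, scipy, OpenCV 4.12 (cv2) and the standard library are available. Lean on these libraries where they do the work, as an engineer would, in place of code of your own. Each camera call takes 0.05 s, during which the arm holds its last target. There are 200 camera calls.

TASK

Take the T-handle key with the flat blade (not the one with the round socket) from the rack, push its blade into the slot of the brass plug at the bottom of the deep well in the engine cover until the key's disc rests on the well's rim, and with it turn the plug clockwise (seen from above) to its stop. Then let go, leaving the key standing upright in the plug and the socket key in the rack.

Things in the scene. Friction and masses are not known exactly. Their poses are not given: they have to be found in the camera images.
- blade_key: Right tool: steel T-key, 139 mm tall, 350 g, upright in a rack hole. Origin: middle of blade's bottom edge; z up, x along blade and crossbar (half a turn makes no difference). Blade 22x4 mm (x,y) to z 8, 26x7 to z 21; shaft 14 thick; disc 64 wide, z 58 to 64, lies on the rack top 75 mm up; hub block to grasp across y: 26x18 (x,y), z 111 to 139; crossbar 90 long, 12 thick, z 125.
- socket_key: Wrong tool, stays in the other hole of the blue rack (holes 34 mm wide, 120 mm apart; which key is in which varies). Same height and disc, but a round 24 mm socket instead of a blade, a round 24 mm hub and a 140 mm crossbar. Origin: centre of the socket's lower end; z up, x along the crossbar.
- slot (a point): Centre of the brass plug's slot at the plug's top face, 30 mm above the bench. x along slot, z up; turns with the plug. Slot 34 long (x), 14 wide, 14 mm deep. It is on the axis of the well: fixed round tower 75 mm high, 68 mm wide, 48 inside; the cover's dome beside it is 45 high. Key fully home: disc on the tower's rim, blade's bottom edge 13 mm below this point.
- plug (a joint): Turn of the plug in rad, growing clockwise seen from above: starts between 0 and 0.2, hard stop at 1.05. Slight friction (0.12 N m), stays where left. The blade has about 0.28 rad of play either way in the slot, so from the middle of the slot the key must turn about 0.28 more than the plug.
Mind the look-alikes: they are no part of the job. Leave any green look-alike of the socket_key alone.

How it is judged:
By the outcome, as a careful person would: the job done as asked, in the order asked, and still so for the second after the job is handed in, with the robot touching nothing.
It also fails if it takes over 51 s, if anything falls off the work surface, if the arm or the gripper's body presses on something with over 40 N, if the wrist force passes 120 N, or if a joint passes its speed limit or range.

## Working session

There is one attempt and no reset: what is moved stays moved. The work goes in short steps, Python scripts to look and compute and a shell command to move; the robot and the scene stay as the last step left them, time stands still between calls to the robot, and variables do not carry over. Pictures are saved under pics/ and viewed, at most 10 in all, crops included, and the job is handed in when it is done.

```bash
mkdir -p pics; python3 - <<'E'
from workcell import bot
import cv2, numpy as np
s=bot.get_state(); print({k:np.round(v,3) for k,v in s.items()})
for n in("scene","top"):
    i=bot.camera_info(n); print(n,{k:np.round(v,4).tolist() for k,v in i.items()})
    cv2.imwrite(f"pics/{n}0.png",bot.capture(n)[...,::-1])
print({k:np.round(v,4).tolist() for k,v in bot.camera_info("wrist").items()})
E
```

```text
{'t': np.float64(0.0), 'joint_positions': array([ 1.088,  0.528,  1.434, -0.   ,  1.181, -0.179]), 'qvel': array([ 0.001, -0.001, -0.   , -0.001,  0.001, -0.001]), 'joint_efforts': array([  0.   , -44.005, -17.659,   0.063,   0.058,  -0.   ]), 'position': array([0.187, 0.596, 0.222]), 'tool_rot': array([-4.750e-01, -3.105e+00,  3.000e-03]), 'wrist_force': array([ 0.589,  0.203, -0.687]), 'wrist_torque': array([ 0.009, -0.022,  0.005]), 'grip_force': np.float64(0.0), 'width': np.float64(0.087)}
scene {'fx': 379.0855, 'fy': 379.0855, 'cx': 279.9396, 'cy': 210.0006, 'T': [[-0.2368, -0.5178, 0.8221, 1.1545], [0.9713, -0.1066, 0.2126, 0.0287], [-0.0225, 0.8488, 0.5282, 0.5093], [0.0, 0.0, 0.0, 1.0]]}
top {'fx': 461.4888, 'fy': 461.4888, 'cx': 278.3543, 'cy': 205.9341, 'T': [[-0.0262, 0.9937, -0.1092, 0.3602], [-0.9997, -0.026, 0.003, -0.1318], [0.0001, 0.1092, 0.994, 1.232], [0.0, 0.0, 0.0, 1.0]]}
{'fx': 301.6863, 'fy': 301.6863, 'cx': 278.0149, 'cy': 210.1992, 'T_tool_cam': [[0.0015, 0.9648, 0.2631, 0.0713], [1.0, -0.0014, -0.0006, -0.0001], [-0.0002, 0.2631, -0.9648, -0.1614], [0.0, 0.0, 0.0, 1.0]]}
```

View pics/top0.png

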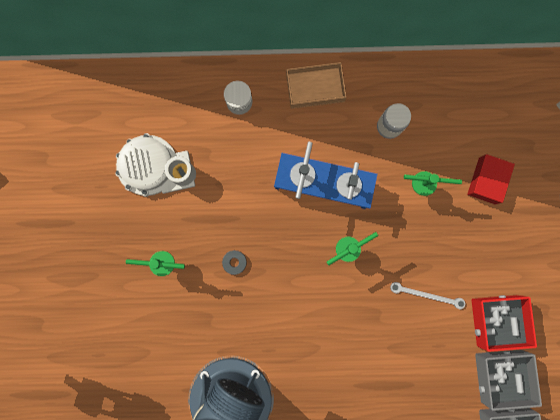

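View pics/scene0.png

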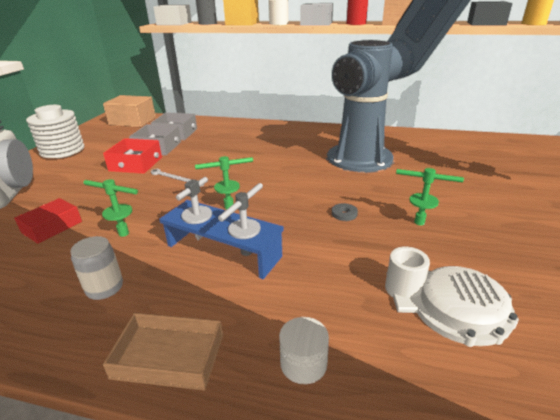

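Top view: blue rack with two grey keys. The one at (302,175) has a long crossbar, so it is the socket key. The one at (350,184) has a short crossbar and a blocky hub, so it fits the blade key. The green T shapes at (425,182), (348,248) and (161,263) are look-alikes. The well is at (178,169). I'll confirm in a crop.

```bash
cat > h.py <<'E'
from workcell import bot
import cv2, numpy as np
from scipy.spatial.transform import Rotation as R
def cam(n,s=None):
    i=bot.camera_info(n)
    if n=="wrist":
        T=np.eye(4);T[:3,:3]=R.from_rotvec(s["tool_rot"]).as_matrix();T[:3,3]=s["position"]
        T=T@np.array(i["T_tool_cam"])
    else: T=np.array(i["T"])
    return i,T
def ray(n,px,z,s=None):
    i,T=cam(n,s); px=np.atleast_2d(px).astype(float)
    d=np.c_[(px[:,0]-i["cx"])/i["fx"],-(px[:,1]-i["cy"])/i["fy"],-np.ones(len(px))]@T[:3,:3].T
    return T[:3,3]+d*((z-T[2,3])/d[:,2])[:,None]
E
python3 - <<'E'
import cv2,numpy as np
from h import *
im=cv2.imread("pics/top0.png"); sc=cv2.imread("pics/scene0.png")
a=cv2.resize(im[135:215,265:385],(600,400),interpolation=3); b=cv2.resize(sc[165:275,150:300],(409,300),interpolation=3)
t=cv2.resize(im[130:200,110:200],(386,300),interpolation=3)
o=np.zeros((580,800,3),np.uint8); o[:267,:400]=cv2.resize(a,(400,267)); o[:300,400:786]=t; o[280:580,:409-9]=b[:,:400]
cv2.imwrite("pics/c1.png",o)
for n,p,z in [("blade bar",(352,182),.142),("sock",(304,171),.142),("well rim",(178,168),.075),("rack c",(326,180),.075)]: print(n,ray("top",p,z).round(3))
E
```

```text
blade bar [[ 0.533 -0.313  0.142]]
sock [[ 0.563 -0.199  0.142]]
well rim [[0.591 0.117 0.075]]
rack c [[ 0.55  -0.258  0.075]]
```

View pics/c1.png

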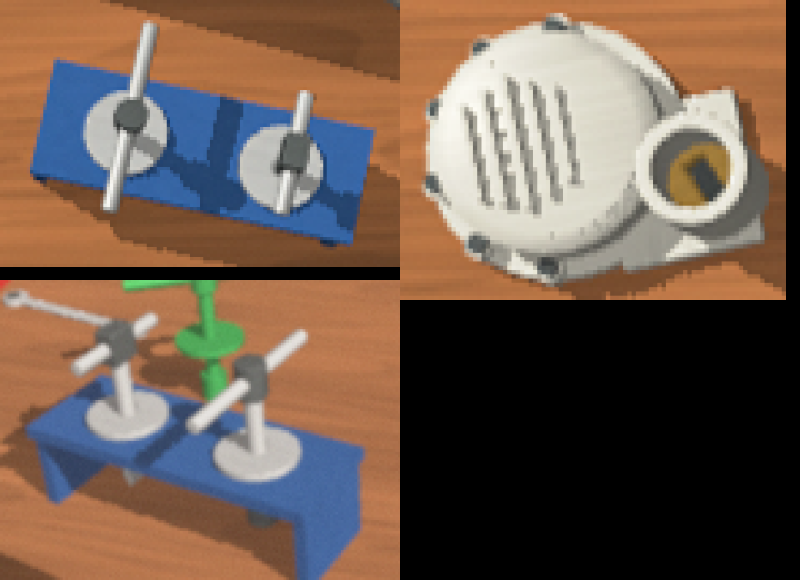

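The crop confirms it. The right-hand rack key, at y≈-0.31, has a square hub and a short bar, so it is the blade key. The left one has a round hub and a long bar, so it is the socket key. The slot shows inside the well at about (182,171). I'll look into the well with the wrist camera first, as it is on the way.

```bash
for k in 1 2 3; do python3 -m creep '[[0.2,-0.8,-0.447,0.027,0,0,0],[0.2,-0.8,-0.447,0.027,0,0,0],[0.2,-0.8,-0.447,0.027,0,0,0],[0.2,-0.8,-0.447,0.027,0,0,0],[0.2,-0.8,-0.447,0.027,0,0,0],[0.2,-0.8,-0.447,0.027,0,0,0],[0.2,-0.8,-0.447,0.027,0,0,0]]'; done
python3 - <<'E'
from h import *
s=bot.get_state(); np.save("s1.npy",s,allow_pickle=True)
im=bot.capture("wrist")[...,::-1]; cv2.imwrite("pics/w1.png",im); print(s["position"],s["tool_rot"],s["joint_positions"])
E
```

```text
t: 0.8
position: [0.3445, 0.4295, 0.2155]
tool_rot: [-0.478, -3.104, 0.0]
wrist_force: [0.3, 0.5, 0.2]
width: 0.0527
grip_force: 0.0
t: 1.5
position: [0.5011, 0.2643, 0.2087]
tool_rot: [-0.475, -3.104, -0.0]
wrist_force: [-0.5, 0.3, -0.2]
width: 0.0522
grip_force: 0.0
t: 2.2
position: [0.658, 0.099, 0.2018]
tool_rot: [-0.473, -3.103, -0.001]
wrist_force: [0.2, -0.6, 0.2]
width: 0.0519
grip_force: 0.0
[0.65798691 0.09903583 0.20175193] [-4.72784398e-01 -3.10348282e+00 -1.16086814e-03] [-1.86920068e-02  6.05440566e-01  1.34293341e+00  1.11512454e-03
  1.19540520e+00 -1.28754309e+00]
```

View pics/w1.png

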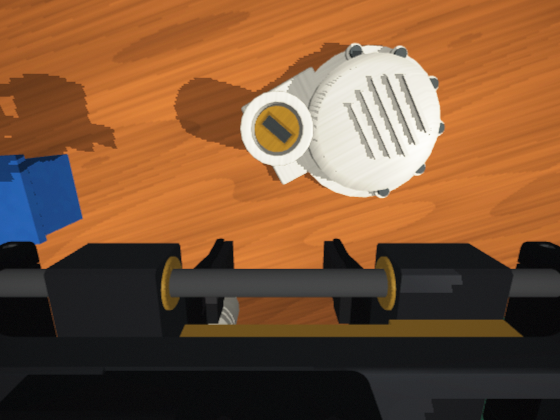

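The wrist view shows the well mouth at (277,128), with the brass plug and its dark slot centred at about (277,129).

```bash
python3 - <<'E'
from h import *
s=np.load("s1.npy",allow_pickle=True).item(); im=cv2.imread("pics/w1.png")
hsv=cv2.cvtColor(im,cv2.COLOR_BGR2HSV)
x0,y0,x1,y1=257,108,298,150
c=hsv[y0:y1,x0:x1]
br=((c[...,1]>120)&(c[...,2]>90)).astype(np.uint8)
ct=max(cv2.findContours(br,0,1)[0],key=cv2.contourArea); (bc,br_)=cv2.minEnclosingCircle(ct)
hull=np.zeros_like(br); cv2.drawContours(hull,[cv2.convexHull(ct)],-1,1,-1)
dk=hull*(1-br); dk=cv2.morphologyEx(dk,cv2.MORPH_OPEN,np.ones((3,3),np.uint8))
d=max(cv2.findContours(dk,0,1)[0],key=cv2.contourArea); r=cv2.minAreaRect(d); print("brass",bc,br_,"slot rect",r)
bx=cv2.boxPoints(r)+[x0,y0]; w=ray("wrist",bx,.030,s); print(w.round(4)); c0=w.mean(0)
e1,e2=w[1]-w[0],w[2]-w[1]; e=e1 if np.linalg.norm(e1)>np.linalg.norm(e2) else e2
print("centre",c0.round(4),"L,W",np.linalg.norm(e1),np.linalg.norm(e2),"yaw",np.arctan2(e[1],e[0])%np.pi)
print("brass centre",ray("wrist",np.array(bc)+[x0,y0],.03,s).round(4))
# rim: outer white blob vs dome; inner edge of rim at z .075
g=(hsv[...,1]<60)&(hsv[...,2]>150); pts=[]
po=[]
for a in np.arange(0,2*np.pi,.05):
    for k in np.arange(12,45,.25):
        u=np.array([277+k*np.cos(a),129+k*np.sin(a)])
        if g[int(round(u[1])),int(round(u[0]))]: pts.append(u);break
    if np.pi*.55<a<np.pi*1.5:
        for k in np.arange(28,50,.25):
            u=np.array([277+k*np.cos(a),129+k*np.sin(a)])
            if not g[int(round(u[1])),int(round(u[0]))]: po.append(u);break
for p in (pts,po):
    W=ray("wrist",np.array(p),.075,s); A=np.c_[2*W[:,:2],np.ones(len(W))]; q=np.linalg.lstsq(A,(W[:,:2]**2).sum(1),rcond=None)[0]
    print("rim circle",q[:2].round(4),"r",np.sqrt(q[2]+q[:2]@q[:2]).round(4))
E
```

```text
brass (19.5, 20.5) 23.032684326171875 slot rect ((19.36896514892578, 20.77241325378418), (29.813329696655273, 11.46027660369873), 41.6335334777832)
[[0.5797 0.1051 0.03  ]
 [0.5738 0.1154 0.03  ]
 [0.6002 0.1321 0.03  ]
 [0.6063 0.1217 0.03  ]]
centre [0.59   0.1186 0.03  ] L,W 0.011904698006088494 0.0311933920955164 yaw 0.5633106845300353
brass centre [[0.5896 0.1187 0.03  ]]
rim circle [0.5906 0.1199] r 0.023
rim circle [0.5897 0.1191] r 0.034
```

The slot is at (0.590, 0.119) with yaw 0.563, and the rim radii match the given 24 and 34 mm. Next I'll look at the key from above.

```bash
for k in 1 2; do python3 -m creep '[[0.2,-0.148,-0.86,-0.096,0,0,0],[0.2,-0.148,-0.86,-0.096,0,0,0],[0.2,-0.148,-0.86,-0.096,0,0,0],[0.2,-0.148,-0.86,-0.096,0,0,0],[0.2,-0.148,-0.86,-0.096,0,0,0],[0.2,-0.148,-0.86,-0.096,0,0,0],[0.2,-0.148,-0.86,-0.096,0,0,0]]'|head -2; done
python3 - <<'E'
from h import *
s=bot.get_state(); np.save("s2.npy",s,allow_pickle=True)
im=bot.capture("wrist")[...,::-1]; cv2.imwrite("pics/w2.png",im); print(s["position"],s["tool_rot"],s["joint_positions"])
E
```

```text
t: 2.95
position: [0.6297, -0.1168, 0.2263]
t: 3.65
position: [0.6016, -0.3324, 0.2496]
[ 0.60157666 -0.33240111  0.24958095] [-0.47220084 -3.10440431 -0.00410112] [-6.67703920e-01  5.91066258e-01  1.22956330e+00  1.58884048e-03
  1.32353941e+00 -1.93699170e+00]
```

View pics/w2.png

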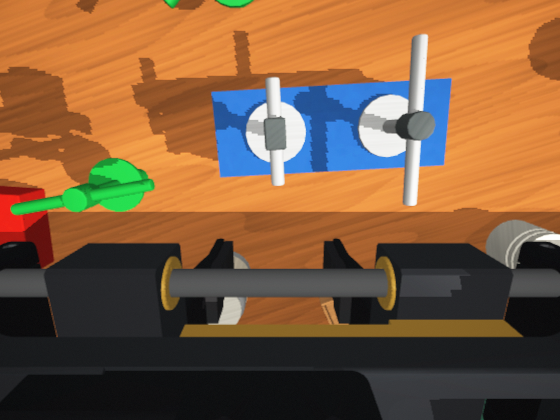

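The blade key's square hub is at (275,134), with its bar from (273,79) to (278,184). The socket key is at (415,125).

```bash
python3 - <<'E'
from h import *
s=np.load("s2.npy",allow_pickle=True).item(); im=cv2.imread("pics/w2.png"); hsv=cv2.cvtColor(im,cv2.COLOR_BGR2HSV)
x0,y0,x1,y1=258,108,296,160
c=hsv[y0:y1,x0:x1]; m=((c[...,1]<60)&(c[...,2]<150)&(c[...,2]>40)).astype(np.uint8)
m=cv2.morphologyEx(m,cv2.MORPH_OPEN,np.ones((3,3),np.uint8))
d=max(cv2.findContours(m,0,1)[0],key=cv2.contourArea); r=cv2.minAreaRect(d); print(r)
w=ray("wrist",cv2.boxPoints(r)+[x0,y0],.156,s); print(w.round(4),"hub c",w.mean(0).round(4),[np.linalg.norm(w[i+1]-w[i]).round(4) for i in(0,1)])
# crossbar ends: white columns outside disc
ws=(hsv[...,1]<60)&(hsv[...,2]>150); P=[]
for rr in list(range(82,97))+list(range(168,182)):
    k=np.where(ws[rr,262:292])[0]+262
    if 5<len(k)<25: P.append((k.mean(),rr))
W=ray("wrist",np.array(P),.142,s); f=np.polyfit(W[:,0],W[:,1],1); print(len(P),"bar yaw",np.arctan(f[0]),"y at hub x",np.polyval(f,w.mean(0)[0]))
rows=np.where(ws[60:200,275-3:275+4].any(1))[0]+60; print(rows.min(),rows.max(),ray("wrist",[(273,rows.min()),(278,rows.max())],.142,s).round(4))
M=R.from_rotvec(s["tool_rot"]).as_matrix(); print(M.round(4), "tool yaw",np.arctan2(M[1,0],M[0,0]))
g=np.array([*w.mean(0)[:2],.141]); print("shift tool (m)",M.T@(g-s["position"]))
E
```

```text
((16.107006072998047, 25.21206283569336), (33.12287139892578, 21.395751953125), 86.42366790771484)
[[ 0.5218 -0.3206  0.156 ]
 [ 0.5259 -0.3038  0.156 ]
 [ 0.5515 -0.3098  0.156 ]
 [ 0.5473 -0.3271  0.156 ]] hub c [ 0.5366 -0.3153  0.156 ] [np.float64(0.0173), np.float64(0.0263)]
29 bar yaw -0.25466202226677337 y at hub x -0.3141203596566927
77 185 [[ 0.4934 -0.3029  0.142 ]
 [ 0.5809 -0.3257  0.142 ]]
[[-0.9548  0.2973 -0.0011]
 [ 0.2973  0.9548  0.0028]
 [ 0.0019  0.0024 -1.    ]] tool yaw 2.839695450205893
shift tool (m) [ 0.06691205 -0.00324683  0.10869787]
```

The hub measures 17x26 mm and is centred at (0.537, -0.3145) with yaw -0.254, which agrees with the bar's midpoint and length. Now the grasp.

```bash
python3 -m creep '[[0.2,0.268,-0.008,0.1,0,0,-0.015],[0.2,0.268,-0.008,0.3,0,0,-0.015],[0.2,0.268,-0.008,0.3,0,0,-0.015],[0.2,0.268,-0.008,0.4,0,0,-0.015],[0.2,0.268,-0.008,0.5,0,0,-0.015],[0.2,0.268,-0.008,0.508,0,0,-0.015],[0.2,0.268,-0.008,0.508,0,0,-0.015]]'
python3 -m creep '[[-1,0,0,0,0,0,0],[-1,0,0,0,0,0,0],[-1,0,0,0,0,0,0],[-1,0,0,0,0,0,0],[-1,0,0,0,0,0,0],[-1,0,0,0,0,0,0]]' 50
```

```text
t: 4.4
position: [0.5378, -0.3165, 0.1235]
tool_rot: [0.4, 3.116, 0.001]
wrist_force: [-1.0, 0.5, -0.3]
width: 0.0522
grip_force: 0.0
t: 5.0
position: [0.5369, -0.317, 0.1236]
tool_rot: [0.403, 3.115, 0.001]
wrist_force: [1.4, 1.8, 1.5]
width: 0.0179
grip_force: 50.0
```

```bash
python3 -m creep '[[-1,0,0,-0.06,0,0,0],[-1,0,0,-0.16,0,0,0],[-1,0,0,-0.3,0,0,0],[-1,0,0,-0.45,0,0,0],[-1,0,0,-0.6,0,0,0],[-1,0,0,-0.7,0,0,0],[-1,0,0,-0.7,0,0,0],[-1,0,0,-0.7,0,0,0]]'
python3 - <<'E'
from h import *
s=bot.get_state(); M=R.from_rotvec(s["tool_rot"]).as_matrix()
p=s["position"]; t=np.array([.590,.119,p[2]]); print(p,s["joint_positions"],s["width"],"tool shift share",(M.T@(t-p)/.25).round(3))
y=np.arctan2(M[1,0],M[0,0]); print("tool yaw",y)
im=bot.capture("scene")[...,::-1]; wr=bot.capture("wrist")[...,::-1]
o=np.zeros((420,800,3),np.uint8); o[:,:400]=im[:,100:500]; o[:,400:]=wr[:,80:480]; cv2.imwrite("pics/l1.png",o)
E
```

```text
t: 5.8
position: [0.5358, -0.3169, 0.297]
tool_rot: [-0.402, -3.114, -0.001]
wrist_force: [-0.1, 1.0, -3.4]
width: 0.0175
grip_force: 50.0
[ 0.53583273 -0.31691113  0.29703844] [-7.13230429e-01  4.53690869e-01  1.34660287e+00 -2.68817768e-04
  1.34330361e+00 -2.02715799e+00] 0.01745636875380157 tool shift share [0.233 1.741 0.002]
tool yaw 2.8847853949212032
```

View pics/l1.png

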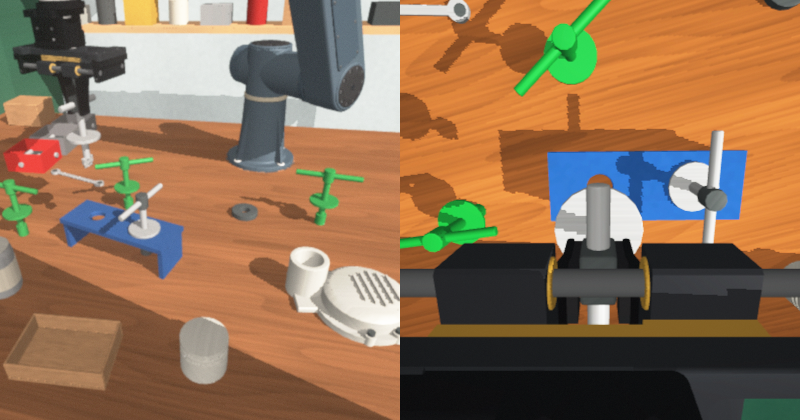

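The scene view shows the key held upright, clear of the rack, with the socket key still in its hole. In the wrist view the bar lies along tool x. Next: over to the well, turning the blade to the slot.

```bash
python3 -m creep '[[-1,0.117,0.87,0,0,0,0],[-1,0.117,0.87,0,0,0,0],[-1,0.117,0.87,0,0,0,0],[-1,0.117,0.87,0,0,0,0],[-1,0.117,0.87,0,0,0,0],[-1,0.117,0.87,0,0,0,0]]' | head -2
python3 -m creep '[[-1,0.117,0.87,0,0,0,-0.261],[-1,0.117,0.87,0,0,0,-0.261],[-1,0.117,0.87,0,0,0,-0.261],[-1,0.117,0.87,0,0,0,-0.261],[-1,0.117,0.87,0,0,0,-0.261],[-1,0.117,0.87,0,0,0,-0.261],[-1,0.117,0.87,0,0,0,-0.261],[-1,0.117,0.87,0,0,0,-0.261]]'
python3 -m creep '[[-1,0,0,0,0,0,0],[-1,0,0,0,0,0,0]]' | head -3
python3 - <<'E'
from h import *
s=bot.get_state(); M=R.from_rotvec(s["tool_rot"]).as_matrix()
p=s["position"]; t=np.array([.590,.119,p[2]]); print(p,s["joint_positions"],"tool shift share",(M.T@(t-p)/.25).round(3),"yaw err",(np.arctan2(M[1,0],M[0,0])-.563)%np.pi, "tilt",M[:,2].round(4))
im=bot.capture("scene")[...,::-1]; wr=bot.capture("wrist")[...,::-1]; cv2.imwrite("pics/sc2.png",im); cv2.imwrite("pics/wr2.png",wr)
o=np.zeros((420,800,3),np.uint8); o[:,:400]=cv2.resize(im[60:340,290:557],(400,420)); o[:,400:]=wr[:,80:480]; cv2.imwrite("pics/l2.png",o)
E
```

```text
t: 6.5
position: [0.5622, -0.0956, 0.2959]
t: 7.3
position: [0.5902, 0.1172, 0.2969]
tool_rot: [0.868, -3.016, -0.0]
wrist_force: [-0.2, -0.0, -4.0]
width: 0.0178
grip_force: 50.0
t: 7.5
position: [0.5905, 0.1173, 0.298]
tool_rot: [0.87, -3.018, 0.0]
[0.5904763  0.11725786 0.2979904 ] [ 1.06691813e-02  4.21355326e-01  1.39903531e+00 -1.64141119e-04
  1.32177564e+00 -2.12125315e+00] tool shift share [-0.002  0.007 -0.   ] yaw err 3.1397592013657736 tilt [-6.e-04 -2.e-04 -1.e+00]
```

View pics/l2.png

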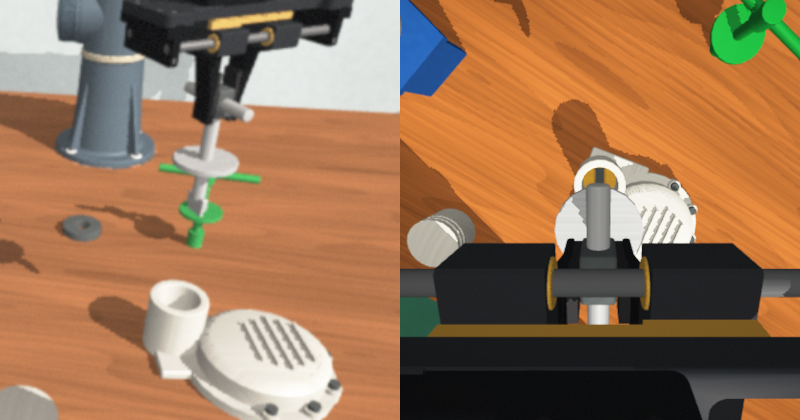

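The key hangs upright over the well and its yaw matches the slot. Lowering to just above the plug.

```bash
python3 -m creep '[[-1,-0.002,0.007,0.1,0,0,0],[-1,-0.002,0.007,0.2,0,0,0],[-1,-0.002,0.007,0.3,0,0,0],[-1,-0.002,0.007,0.4,0,0,0],[-1,-0.002,0.007,0.5,0,0,0],[-1,-0.002,0.007,0.56,0,0,0],[-1,-0.002,0.007,0.6,0,0,0],[-1,-0.002,0.007,0.6,0,0,0]]'
python3 -m creep '[[-1,0,0,0.02,0,0,0],[-1,0,0,0.04,0,0,0],[-1,0,0,0.06,0,0,0],[-1,0,0,0.07,0,0,0],[-1,0,0,0.07,0,0,0]]'
```

```text
t: 8.4
position: [0.5892, 0.1198, 0.1471]
tool_rot: [0.872, -3.016, -0.001]
wrist_force: [0.4, 0.4, -2.9]
width: 0.0173
grip_force: 50.0
t: 8.9
position: [0.5897, 0.12, 0.1305]
tool_rot: [0.873, -3.017, -0.0]
wrist_force: [0.2, 0.5, -3.5]
width: 0.0176
grip_force: 50.0
```

The blade has gone 6 mm below the plug's face without contact. Continuing down to the rim.

```bash
python3 -m creep '[[-1,0,0,0.01,0,0,0],[-1,0,0,0.018,0,0,0],[-1,0,0,0.024,0,0,0],[-1,0,0,0.024,0,0,0]]'
python3 -m creep '[[-1,0,0,0.004,0,0,0],[-1,0,0,0.006,0,0,0],[-1,0,0,0.006,0,0,0]]'
```

```text
t: 9.3
position: [0.5898, 0.12, 0.1245]
tool_rot: [0.873, -3.017, -0.0]
wrist_force: [-0.5, 0.1, -3.1]
width: 0.0178
grip_force: 50.0
t: 9.6
position: [0.5901, 0.1201, 0.1236]
tool_rot: [-0.873, 3.017, -0.0]
wrist_force: [-1.1, 0.7, -1.2]
width: 0.0177
grip_force: 50.0
```

```bash
python3 -m creep '[[-1,0,0,0.003,0,0,0],[-1,0,0,0.003,0,0,0]]'
python3 -m creep '[[-1,0,0,0,0,0,0.03],[-1,0,0,0,0,0,0.06],[-1,0,0,0,0,0,0.09],[-1,0,0,0,0,0,0.12],[-1,0,0,0,0,0,0.15],[-1,0,0,0,0,0,0.18],[-1,0,0,0,0,0,0.21],[-1,0,0,0,0,0,0.24]]'
python3 -c "
from h import *
s=bot.get_state();M=R.from_rotvec(s['tool_rot']).as_matrix();print((np.arctan2(M[1,0],M[0,0])+np.pi)%(2*np.pi),s['wrist_torque'],s['joint_positions'][5])"
```

```text
t: 9.8
position: [0.5901, 0.1202, 0.1235]
tool_rot: [-0.873, 3.017, -0.0]
wrist_force: [-2.3, 1.1, 4.5]
width: 0.0172
grip_force: 50.0
t: 10.6
position: [0.5918, 0.1188, 0.1235]
tool_rot: [0.302, 3.123, -0.003]
wrist_force: [0.1, -2.9, 2.5]
width: 0.0175
grip_force: 50.0
6.090527136538415 [-0.64601508 -0.02479577  0.2555986 ] -1.3617735524670374
```

The disc is seated, with about 8 N on the rim, and the plug is turning at 0.26 N m. I'll continue in small steps until the torque rises at the stop.

```bash
cat > q.py <<'E'
from h import *
s=bot.get_state();M=R.from_rotvec(s['tool_rot']).as_matrix();print('YAW',((np.arctan2(M[1,0],M[0,0])+2*np.pi)%(2*np.pi)-np.pi).round(3),'T',s['wrist_torque'].round(3),'F',s['wrist_force'].round(1),'w',s['width'].round(4),s['position'].round(4))
E
python3 -m creep '[[-1,0,0,0,0,0,0.025],[-1,0,0,0,0,0,0.05],[-1,0,0,0,0,0,0.075],[-1,0,0,0,0,0,0.09],[-1,0,0,0,0,0,0.09]]' >/dev/null; python3 q.py
python3 -m creep '[[-1,0,0,0,0,0,0.015],[-1,0,0,0,0,0,0.015]]' >/dev/null; python3 q.py
python3 -m creep '[[-1,0,0,0,0,0,0.015],[-1,0,0,0,0,0,0.015]]' >/dev/null; python3 q.py
```

```text
Traceback (most recent call last):
  File "q.py", line 2, in <module>
    s=bot.get_state();M=R.from_rotvec(s['tool_rot']).as_matrix();print('YAW',((np.arctan2(M[1,0],M[0,0])+2*np.pi)%(2*np.pi)-np.pi).round(3),'T',s['wrist_torque'].round(3),'F',s['wrist_force'].round(1),'w',s['width'].round(4),s['position'].round(4))
                                                                                                                                                                                                             ^^^^^^^^^^^^^^^^
AttributeError: 'float' object has no attribute 'round'
Traceback (most recent call last):
  File "q.py", line 2, in <module>
    s=bot.get_state();M=R.from_rotvec(s['tool_rot']).as_matrix();print('YAW',((np.arctan2(M[1,0],M[0,0])+2*np.pi)%(2*np.pi)-np.pi).round(3),'T',s['wrist_torque'].round(3),'F',s['wrist_force'].round(1),'w',s['width'].round(4),s['position'].round(4))
                                                                                                                                                                                                             ^^^^^^^^^^^^^^^^
AttributeError: 'float' object has no attribute 'round'
Traceback (most recent call last):
  File "q.py", line 2, in <module>
    s=bot.get_state();M=R.from_rotvec(s['tool_rot']).as_matrix();print('YAW',((np.arctan2(M[1,0],M[0,0])+2*np.pi)%(2*np.pi)-np.pi).round(3),'T',s['wrist_torque'].round(3),'F',s['wrist_force'].round(1),'w',s['width'].round(4),s['position'].round(4))
                                                                                                                                                                                                             ^^^^^^^^^^^^^^^^
AttributeError: 'float' object has no attribute 'round'
```

```bash
sed -i "s/s\['width'\].round(4)/round(float(s['width']),4)/" q.py; python3 q.py
python3 -m creep '[[-1,0,0,0,0,0,0.012],[-1,0,0,0,0,0,0.012]]' >/dev/null; python3 q.py
```

```text
YAW -0.566 T [-1.125  0.126  0.14 ] F [-0.8 -5.4  4. ] w 0.0178 [0.5912 0.1184 0.1236]
YAW -0.603 T [-1.185  0.123  0.202] F [-0.1 -5.2  5.1] w 0.0178 [0.5912 0.1184 0.1237]
```

```bash
python3 -m creep '[[-1,0,0,0,0,0,0.015],[-1,0,0,0,0,0,0.015]]' >/dev/null; python3 q.py
python3 -m creep '[[-1,0,0,0,0,0,0.015],[-1,0,0,0,0,0,0.015]]' >/dev/null; python3 q.py
python3 -m creep '[[-1,0,0,0,0,0,0.015],[-1,0,0,0,0,0,0.015]]' >/dev/null; python3 q.py
```

```text
YAW -0.65 T [-1.08   0.199  0.23 ] F [-0.3 -5.3  5.2] w 0.0178 [0.5911 0.1183 0.1237]
YAW -0.696 T [-1.183  0.18   0.496] F [-1.  -5.6  4.9] w 0.0179 [0.5911 0.1183 0.1237]
YAW -0.742 T [-1.096  0.142  0.741] F [ 0.3 -5.4  5.5] w 0.0178 [0.591  0.1183 0.1237]
```

The torque rises steadily (0.23, 0.50, 0.74 N m) from about yaw -0.67. That is 1.23 rad of key turn, within the expected 1.13 to 1.33, so the plug is at its stop. Releasing, then backing off straight up.

```bash
python3 -m creep '[[-1,0,0,0,0,0,-0.012],[-1,0,0,0,0,0,-0.012]]' >/dev/null; python3 q.py
python3 -m creep '[[0.2,0,0,0,0,0,-0.002],[0.2,0,0,0,0,0,-0.002],[0.2,0,0,0,0,0,-0.002],[0.2,0,0,0,0,0,-0.002],[0.2,0,0,0,0,0,-0.002]]' >/dev/null; python3 q.py
python3 -m creep '[[0.2,0,0,-0.05,0,0,0],[0.2,0,0,-0.15,0,0,0],[0.2,0,0,-0.3,0,0,0],[0.2,0,0,-0.4,0,0,0],[0.2,0,0,-0.4,0,0,0]]' >/dev/null; python3 q.py
python3 -m creep '[[0.2,-0.28,0,-0.1,0,0,0],[0.2,-0.28,0,-0.1,0,0,0],[0.2,-0.28,0,-0.1,0,0,0],[0.2,-0.28,0,-0.1,0,0,0]]' >/dev/null; python3 q.py
python3 - <<'E'
from h import *
s=bot.get_state(); np.save("s3.npy",s,allow_pickle=True)
im=bot.capture("scene")[...,::-1]; wr=bot.capture("wrist")[...,::-1]; cv2.imwrite("pics/w3.png",wr)
o=np.zeros((420,800,3),np.uint8); o[:,:400]=im[:,157:557]; o[:,400:]=wr[:,80:480]; cv2.imwrite("pics/l3.png",o)
E
```

```text
YAW -0.706 T [-1.269  0.152  0.373] F [ 1.1 -5.1  6.1] w 0.0177 [0.5913 0.1186 0.1236]
YAW -0.703 T [-0.064  0.007  0.022] F [ 0.2 -0.5  0.4] w 0.0482 [0.5897 0.1204 0.1222]
YAW -0.703 T [-0.051 -0.038 -0.021] F [ 0.2  0.3 -0.3] w 0.0522 [0.593  0.1203 0.2279]
YAW -0.704 T [ 0.001  0.016 -0.053] F [-0.6  0.9  0.3] w 0.0523 [0.6426 0.0747 0.2468]
```

View pics/l3.png

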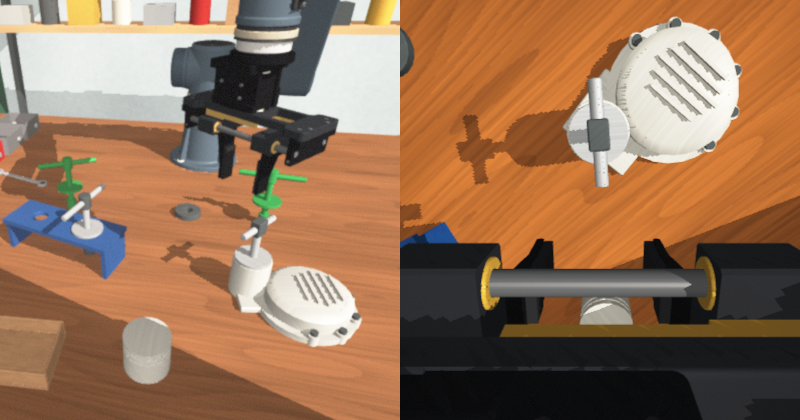

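The key stands upright with its disc on the rim, and the socket key is still in the rack. Checking the key's yaw, tilt and height.

```bash
python3 - <<'E'
from h import *
s=np.load("s3.npy",allow_pickle=True).item(); im=cv2.imread("pics/w3.png"); hsv=cv2.cvtColor(im,cv2.COLOR_BGR2HSV)
ws=(hsv[...,1]<60)&(hsv[...,2]>130); P=[]
for rr in list(range(81,97))+list(range(169,184)):
    k=np.where(ws[rr,265:292])[0]+265
    if 5<len(k)<20: P.append((k.mean(),rr))
W=ray("wrist",np.array(P),.142,s); f=np.polyfit(W[:,0],W[:,1],1); print(len(P),"bar yaw",np.arctan(f[0]))
x0,y0=262,110; c=hsv[110:160,262:300]; m=((c[...,1]<70)&(c[...,2]<140)&(c[...,2]>40)).astype(np.uint8); m=cv2.morphologyEx(m,cv2.MORPH_OPEN,np.ones((3,3),np.uint8))
r=cv2.minAreaRect(max(cv2.findContours(m,0,1)[0],key=cv2.contourArea)); w=ray("wrist",cv2.boxPoints(r)+[x0,y0],.156,s)
print("hub",w.mean(0).round(4),[np.linalg.norm(w[i+1]-w[i]).round(4) for i in(0,1)],[np.arctan2(*(w[i+1]-w[i])[[1,0]]).round(3) for i in (0,1)],s["t"])
E
```

```text
15 bar yaw -0.6090982532820732
hub [0.5918 0.1173 0.156 ] [np.float64(0.018), np.float64(0.0263)] [np.float64(0.932), np.float64(-0.624)] 13.9
```

The bar yaw is about -0.62 against the tool's -0.70, so the key slipped slightly in the pads. Time is plentiful at 14 s, so I'll regrip aligned with the hub at 60 N and push again to confirm the stop.

```bash
python3 -m creep '[[0.2,0.28,0,0.1,0,0,-0.026],[0.2,0.28,0,0.1,0,0,-0.026],[0.2,0.28,0,0.1,0,0,-0.026],[0.2,0.28,0,0.1,0,0,-0.026]]' >/dev/null; python3 q.py
python3 -m creep '[[0.2,0,0,0.12,0,0,0],[0.2,0,0,0.24,0,0,0],[0.2,0,0,0.34,0,0,0],[0.2,0,0,0.4,0,0,0],[0.2,0,0,0.412,0,0,0],[0.2,0,0,0.412,0,0,0]]' >/dev/null; python3 q.py
python3 -m creep '[[-1,0,0,0,0,0,0],[-1,0,0,0,0,0,0],[-1,0,0,0,0,0,0],[-1,0,0,0,0,0,0],[-1,0,0,0,0,0,0],[-1,0,0,0,0,0,0]]' 60 >/dev/null; python3 q.py
python3 -m creep '[[-1,0,0,0,0,0,0.012],[-1,0,0,0,0,0,0.012]]' >/dev/null; python3 q.py
python3 -m creep '[[-1,0,0,0,0,0,0.012],[-1,0,0,0,0,0,0.012]]' >/dev/null; python3 q.py
python3 -m creep '[[-1,0,0,0,0,0,0.012],[-1,0,0,0,0,0,0.012]]' >/dev/null; python3 q.py
```

```text
YAW -0.619 T [-0.019 -0.014  0.006] F [ 0.9 -0.3  0.5] w 0.0523 [0.5892 0.1209 0.2224]
YAW -0.622 T [-0.043 -0.037 -0.058] F [-0.1  0.3 -0.3] w 0.0522 [0.5908 0.1196 0.1195]
YAW -0.621 T [-0.225  0.176  0.075] F [-0.5 -2.   2.2] w 0.0177 [0.5899 0.1197 0.1199]
YAW -0.658 T [-0.292  0.265  0.212] F [-1.8 -1.1  2.5] w 0.0175 [0.5897 0.1198 0.1198]
YAW -0.694 T [-0.312  0.232  0.414] F [-2.  -0.4  3.9] w 0.0177 [0.5897 0.1198 0.1198]
YAW -0.731 T [-0.291  0.375  0.639] F [-2.5 -0.9  4.4] w 0.0175 [0.5897 0.1199 0.1199]
```

Torque climbs elastically straight from yaw -0.62 (0.21, 0.41, 0.64 N m) while the key stays put. The plug is hard against its stop. Unwinding the twist, releasing and retreating.

```bash
python3 -m creep '[[-1,0,0,0,0,0,-0.02],[-1,0,0,0,0,0,-0.02]]' >/dev/null; python3 q.py
python3 -m creep '[[0.2,0,0,0,0,0,0],[0.2,0,0,0,0,0,0],[0.2,0,0,0,0,0,0],[0.2,0,0,0,0,0,0],[0.2,0,0,0,0,0,0]]' >/dev/null
python3 -m creep '[[0.2,0,0,-0.05,0,0,0],[0.2,0,0,-0.15,0,0,0],[0.2,0,0,-0.3,0,0,0],[0.2,0,0,-0.4,0,0,0],[0.2,0,0,-0.4,0,0,0]]' >/dev/null
python3 -m creep '[[0.2,-0.28,0,-0.1,0,0,0],[0.2,-0.28,0,-0.1,0,0,0],[0.2,-0.28,0,-0.1,0,0,0],[0.2,-0.28,0,-0.1,0,0,0],[0.2,-0.28,0,-0.1,0,0,0]]' >/dev/null; python3 q.py
python3 - <<'E'
from h import *
s=bot.get_state(); im=bot.capture("scene")[...,::-1]; wr=bot.capture("wrist")[...,::-1]; print(s["t"])
hsv=cv2.cvtColor(wr,cv2.COLOR_BGR2HSV)
x0,y0=262,110; c=hsv[110:160,262:300]; m=((c[...,1]<70)&(c[...,2]<140)&(c[...,2]>40)).astype(np.uint8); m=cv2.morphologyEx(m,cv2.MORPH_OPEN,np.ones((3,3),np.uint8))
r=cv2.minAreaRect(max(cv2.findContours(m,0,1)[0],key=cv2.contourArea)); w=ray("wrist",cv2.boxPoints(r)+[x0,y0],.156,s)
print("hub",w.mean(0).round(4),[np.linalg.norm(w[i+1]-w[i]).round(4) for i in(0,1)],[np.arctan2(*(w[i+1]-w[i])[[1,0]]).round(3) for i in (0,1)])
o=np.zeros((420,800,3),np.uint8); o[:,:400]=im[:,157:557]; o[:,400:]=wr[:,80:480]; cv2.imwrite("pics/l4.png",o)
E
```

```text
YAW -0.671 T [-0.373  0.408  0.21 ] F [-3.  -2.   5.7] w 0.0175 [0.5898 0.1197 0.1198]
YAW -0.671 T [-0.021 -0.001 -0.013] F [ 0.7  0.6 -0.3] w 0.0522 [0.643  0.0772 0.2434]
17.9
hub [0.5912 0.1173 0.156 ] [np.float64(0.0174), np.float64(0.0272)] [np.float64(0.901), np.float64(-0.661)]
```

View pics/l4.png

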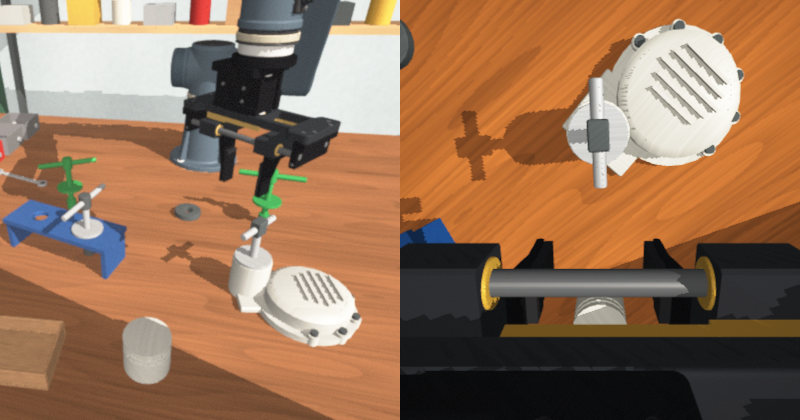

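The key stands upright, its disc on the rim, with the gripper clear. The socket key is in the rack and nothing else has moved. Handing in.

```bash
python3 -c "
from workcell import bot
print(bot.close_job())"
```

```text
the job is handed in; nothing more can be done
None
```

The blade key is fully home in the plug, turned clockwise until the torque showed the stop (plug not directly visible), and left standing upright with the gripper clear and the socket key still in the rack; handed in at about 18 s.

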